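# Sweep loose tube caps into the catch pan

### The arm

A 6-joint arm with a two-finger parallel gripper is mounted at the origin on a cart in front of the work surface, level with it; the furniture and walls round the work are solid. World frame = base frame: x ahead of the robot, y to its left, z up, the work surface at z = 0. Lengths are in m, angles in degrees, forces in N, time in s.
With the tool pointing down it reaches from about 0.35 to 0.875 m from the base axis. Payload 4.2 kg.
Tool frame: the origin (TCP) lies midway between the tips of the shut fingers; the grasp point (between the pads) lies 19 mm behind it; y points along the fingers, x is the direction in which the jaws open and shut, and the axes are right-handed (so a half turn about y gives the same grasp; the last joint's range is limited). The gripper opens to 87 mm and grips with 3 to 60 N. Pads are 19 mm wide; open, the fingers measure 117 mm over their backs; the gripper's body (75 mm by 190 mm) begins 51 mm behind the grasp point.
Start: joints at [83.113, 22.042, 0.453, 0, -68.411, -14.817], TCP at [0.231, 0.581, 0.223] pointing down, gripper open.
Joint ranges: [-179.83, 179.83], [-69.29, 118.12], [-61.27, 80.66], [-181.25, 117.63], [-171.15, -9.14], [-177.46, 177.46]. Speed limits (degrees/s): [159.86, 159.86, 180, 180, 180, 180].

### API

Orientations are given as a 3x3 rotation matrix whose columns are the frame's x, y, z axes.
In Python, from station import * gives the robot as it stands.
- The arm moves only by the tool jog_arm, never from a script. Its argument "series" is a list of rows, each a list of 3 entries, a list of its own where there are three numbers: the shift along the tool's x, y, z in m, then the turn, a rotation vector about the tool's x, y, z in degrees, then the finger opening in m, from 0 to 0.087. A call has 1 to 10 rows; each row shifts and turns the commanded pose from where the row before left it, along the tool's axes as they then stand; what a row does not reach is not made up. A row lasts 1/8 s, in which the tool goes at most 62.5 mm and 10.7 degrees, less where a joint would pass 70% of its speed; a pose out of reach is approached as far as the arm can. A call is refused whole if a number of a shift passes 0.0625 or a number of a turn 10.7, either way. A call with a gripper value outside its range is refused whole. The fingers move at their own pace and stop on an object; the grip force is fixed at half the most. Time passes only in rows, so rows that do not move let the fingers close. It gives the time, the measured TCP pose, the force and the opening at its end, in the units of the state.
- sense(): the state, without advancing time (a new reading comes with each control period).
- capture(name): name is "side" or "top" or "wrist"; returns the picture (420x560x3 uint8, red, green, blue); there is no depth.
- camera_info(name): a dict with "fx", "fy", "cx", "cy" (pixels), "k1" (the pictures are not rectified: a ray, as slopes to the right and down, at radius r is drawn at 1 + k1 r^2 times it, then the intrinsics apply), "rvec" (rotation vector, rad) and "tvec" (3), from world to camera coordinates, as OpenCV has them. Camera axes: x right, y down, z forward; pixel columns grow to the right and rows downward; lengths in m; the calibration is good to about 2 mm. A picture is of the moment at which its call begins: read the wrist's pose just before it. camera_info takes no time and is no camera call; for the wrist camera it gives the pose at the moment of the call.
- finish_job(): hands the job in, once; it reports no verdict.
The state is a dict: "time_s": time; "joints": joint angles; "joint_velocities": joint speeds; "effort": joint torques, N m; "tcp_pos": TCP position; "ee_rot": TCP orientation; "wrist_force": force on the tool from outside, world axes, zero at the start; "moment": the same for the moment, N m; "gripper_width": opening from 0.0 (shut) to 1.0 (fully open).
Only numpy, scipy, OpenCV 4.12 (cv2) and the standard library are available. Lean on these libraries where they do the work, as an engineer would, in place of code of your own. Each camera call takes 0.05 s, during which the arm holds its last target. There are 200 camera calls.

### The job

Three loose tube caps (orange, black and green) are lying about on the worktop. Using your fingers as a brush, gently sweep all three along the worktop into the blue catch pan through its open side, so that each lies wholly inside the pan; slide them, and do not pinch, lift or flick them. Leave the small red-capped bottle, the blue-capped vial and the pink marker where they are.

Things in the scene. Friction and masses are not known exactly. Their poses are not given: they have to be found in the camera images.
- catch_pan: Blue catch pan, 110 mm deep (x) by 156 mm wide (y), screwed down: it does not move. Origin: centre of its underside, on the worktop (z = 0). Walls 3 mm thick and 25 mm high on its +y, -y and +x (back) sides; inner faces at y = +/-75 mm and x = +52 mm. Its -x side is open. Floor 2 mm high. A 3 mm high screw tab sticks out 15 mm from the foot of each side wall.
- pan_mouth (a point): Middle of the pan's open side, on the worktop, 57 mm in front (-x) of the pan's origin; it faces roughly to the robot. Here a ramp starts that rises over 22 mm to the pan's 2 mm high floor. The opening is 150 mm wide between the side walls. Axes as the pan's: +x leads into the pan.
- cap_orange_center (a point): Centre of the loose orange tube cap, a plain round disc 33 mm in diameter and 14 mm high, 15 g, lying flat with its open side down (the centre is 7 mm above what it lies on). Smooth plastic (friction about 0.35 on everything): it slides easily.
- cap_black_center (a point): Centre of the loose black tube cap, a plain round disc 33 mm in diameter and 14 mm high, 15 g, lying flat with its open side down (the centre is 7 mm above what it lies on). Smooth plastic (friction about 0.35 on everything): it slides easily.
- cap_green_center (a point): Centre of the loose green tube cap, a plain round disc 33 mm in diameter and 14 mm high, 15 g, lying flat with its open side down (the centre is 7 mm above what it lies on). Smooth plastic (friction about 0.35 on everything): it slides easily.
- dye_bottle: Small white bottle with a red cap, standing loose, 34 mm in diameter and 67 mm high; origin at the centre of its underside. To be left alone.
- vial_0: Glass vial with a blue cap, standing loose, 23 mm in diameter and 51 mm high; origin at the centre of its underside. To be left alone.
- marker_pink: Pink marker pen with a black cap, lying loose, 138 mm long (its y) and 12 mm thick; origin at the centre of its underside. To be left alone.

How it is judged (in metres and radians):
At the end, for the whole second after the job is handed in: Each of the three caps is at rest low inside the pan, its centre at least 17 mm past the front edge of the ramp (x > -40 mm in the pan's frame) and between the walls; the bottle, the vial and the marker are within 20 mm of where they stood (x of cap_orange_center in the frame of catch_pan between -0.04 and 0.053 m and y of cap_orange_center in the frame of catch_pan between -0.076 and 0.076 m and height (world z) of each of cap_orange_center, cap_black_center, cap_green_center below 0.024 m and linear speed of each of cap_orange, cap_black, cap_green below 0.02 m/s and x of cap_black_center in the frame of catch_pan between -0.04 and 0.053 m and y of cap_black_center in the frame of catch_pan between -0.076 and 0.076 m and x of cap_green_center in the frame of catch_pan between -0.04 and 0.053 m and y of cap_green_center in the frame of catch_pan between -0.076 and 0.076 m and distance of each of dye_bottle, vial_0, marker_pink from where it was at the start of the episode below 0.02 m); the robot touches nothing.
It fails at once if a cap is lifted off the surface (its centre above 30 mm) (height (world z) of any of cap_orange_center, cap_black_center, cap_green_center above 0.03 m).
It fails at once if a cap is flicked (faster than 0.8 m/s) (linear speed of any of cap_orange, cap_black, cap_green above 0.8 m/s).
It fails at once if a cap is pinched or pressed hard (fingers on it with over 20 N) (contact force between the fingers and cap_orange above 20 N or contact force between the fingers and cap_black above 20 N or contact force between the fingers and cap_green above 20 N).
It fails at once if the bottle, the vial or the marker is moved by more than 20 mm, or the bottle or vial tipped (distance of any of dye_bottle, vial_0, marker_pink from where it was at the start of the episode above 0.02 m or angle between any of dye_bottle, vial_0's own z axis and vertical above 0.3 rad).
It also fails if it takes over 72 s, if anything falls off the work surface, if the arm or the gripper's body presses on something with over 40 N, if the wrist force passes 120 N, or if a joint passes its speed limit or range.

## Working session

There is one attempt and no reset: what is moved stays moved. The work goes in short steps, Python scripts to look and compute and a tool call to move; the robot and the scene stay as the last step left them, time stands still between calls to the robot, and variables do not carry over. Pictures are saved under pics/ and viewed, about 8 in all and at most 12, crops included, and the job is handed in when it is done.

Besides the shell and the picture viewer there is one more tool, called after "Call:" as a command line: name --argument value ..., lists and objects as JSON in quotes. jog_arm: Moves the arm, as the interface text tells. Its arguments: {"type":"object","properties":{"series":{"type":"array","items":{"type":"array"}}},"required":["series"]}

```bash
mkdir -p pics; ls; python3 - <<'E'
from station import *
import cv2
s=sense();print(s)
for n in("side","top"):
    im=capture(n);cv2.imwrite(f"pics/{n}0.png",im[:,:,::-1]);print(n,camera_info(n))
E
```

```text
pics
{'time_s': 0.0, 'joints': array([ 8.31109370e+01,  2.20909904e+01,  3.80160241e-01, -2.74555669e-02,
       -6.84143385e+01, -1.48166537e+01]), 'joint_velocities': array([-0.12663558, -0.10212428, -0.02844989,  0.00144204, -0.04011611,
        0.00818842]), 'effort': array([ 9.25842760e-04, -3.90665388e+01,  1.87403423e+01,  4.21959981e+00,
        1.09091299e-02, -1.95057337e-04]), 'tcp_pos': array([0.23091422, 0.58011836, 0.2214638 ]), 'ee_rot': array([[-3.70002914e-01, -7.04399349e-04,  9.29030327e-01],
       [-9.29027927e-01, -2.11534523e-03, -3.70003562e-01],
       [ 2.22585014e-03, -9.99997515e-01,  1.28277233e-04]]), 'wrist_force': array([-0.08444609, -0.60137509, -0.1884917 ]), 'moment': array([-0.04120197, -0.04491218,  0.0122316 ]), 'gripper_width': 1.0050015160629315}
side {'fx': 418.36963581962294, 'fy': 418.36963581962294, 'cx': 286.33346507217226, 'cy': 206.6095847074458, 'k1': -0.10205813135982685, 'rvec': array([2.14157987, 0.03114271, 0.01670005]), 'tvec': array([-0.53542995,  0.04502301,  0.99195789])}
top {'fx': 483.4497925644964, 'fy': 483.4497925644964, 'cx': 273.66077424682135, 'cy': 213.2308409636028, 'k1': -0.09591926176871887, 'rvec': array([ 2.10055909, -2.16107873,  0.18871   ]), 'tvec': array([0.08062087, 0.54391536, 1.06947627])}
```

View pics/top0.png

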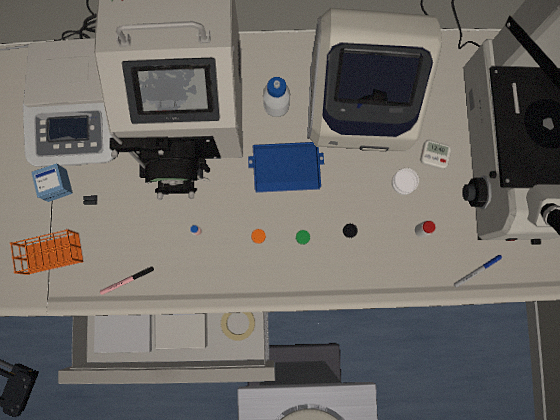

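View pics/side0.png

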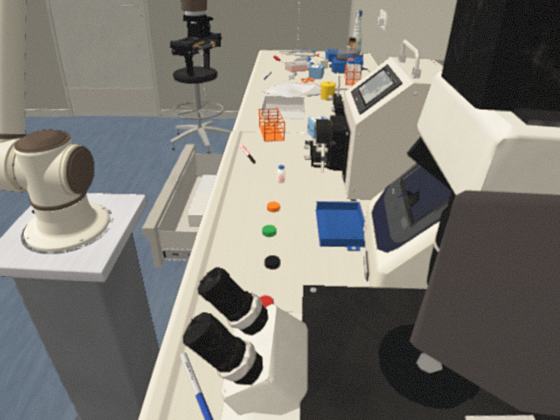

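The top view shows caps at orange (259,236), green (303,237) and black (350,231). The pan is around (287,167), the vial at (196,229), the bottle at (426,228) and the marker at (127,280). The side view agrees: orange (273,207), green (269,231), black (272,262) and pan (340,224).

```bash
cat > h.py <<'E'
from station import *
import cv2, numpy as np
def ray(cam,uv):
    c=camera_info(cam) if isinstance(cam,str) else cam
    K=np.array([[c['fx'],0,c['cx']],[0,c['fy'],c['cy']],[0,0,1]])
    p=cv2.undistortPoints(np.array([[uv]],float),K,np.array([c['k1'],0,0,0,0]))[0,0]
    R=cv2.Rodrigues(np.array(c['rvec']))[0]; 
    d=R.T@np.r_[p,1]; return -R.T@np.array(c['tvec']).ravel(), d/np.linalg.norm(d)
def plane(cam,uv,z):
    o,d=ray(cam,uv); return o+d*(z-o[2])/d[2]
def tri(a,ua,b,ub):
    o1,d1=ray(a,ua);o2,d2=ray(b,ub)
    t=np.linalg.lstsq(np.c_[d1,-d2],o2-o1,rcond=None)[0]
    p,q=o1+t[0]*d1,o2+t[1]*d2; return (p+q)/2,np.linalg.norm(p-q)
def blob(im,col,box):
    x0,y0,x1,y1=box; h=cv2.cvtColor(im[y0:y1,x0:x1],cv2.COLOR_RGB2HSV); H,S,V=cv2.split(h)
    m={'orange':(H>4)&(H<22)&(S>150),'green':(H>40)&(H<85)&(S>100),'black':V<70,
       'blue':(H>100)&(H<125)&(S>130),'red':((H<6)|(H>172))&(S>140),'pink':((H>150)|(H<8))&(S>60)}[col].astype(np.uint8)
    cs,_=cv2.findContours(m,cv2.RETR_EXTERNAL,cv2.CHAIN_APPROX_NONE)
    c=max(cs,key=cv2.contourArea); M=cv2.moments(c); r=cv2.minAreaRect(c)
    return np.array([M['m10']/M['m00']+x0,M['m01']/M['m00']+y0]),cv2.contourArea(c),cv2.boxPoints(r)+[x0,y0]
E
python3 - <<'E'
from h import *
np.set_printoptions(precision=3,suppress=True)
T,S=[cv2.imread(f'pics/{n}0.png')[:,:,::-1].copy() for n in('top','side')]
B={'orange':((240,220,278,252),(260,198,288,215)),'green':((285,222,322,252),(258,222,280,240)),'black':((335,218,368,246),(260,252,285,272)),'blue':((185,220,206,238),(274,160,290,175)),'red':((412,215,440,240),(255,290,277,305))}
for k,(bt,bs) in B.items():
    a,A,_=blob(T,k,bt);b,Bs,_=blob(S,k,bs);p,e=tri('top',a,'side',b)
    print(k,a,A,b,Bs,'tri',p,'gap',e,'plane.014',plane('top',a,.013)[:2])
_,_,box=blob(T,'blue',(235,130,340,205))
print('pan',box,[plane('top',q,.012)[:2] for q in box])
_,_,box=blob(T,'pink',(90,262,160,298));print('marker',[plane('top',q,.008)[:2] for q in box])
cv2.imwrite('pics/pan.png',cv2.resize(T[130:250,180:440,::-1],None,fx=3,fy=3,interpolation=cv2.INTER_CUBIC))
E
```

```text
orange [258.11  235.757] 134.5 [272.942 206.407] 86.0 tri [0.5   0.103 0.005] gap 0.0006860168519440912 plane.014 [0.499 0.103]
green [302.484 236.74 ] 131.5 [268.918 230.365] 101.5 tri [ 0.495 -0.002  0.005] gap 0.00028409873041871313 plane.014 [ 0.494 -0.002]
black [349.577 230.162] 135.5 [271.941 262.048] 132.5 tri [ 0.507 -0.115  0.004] gap 0.0007245430800308128 plane.014 [ 0.506 -0.114]
blue [193.907 228.444] 27.0 [280.5 166.5] 3.0 tri [0.515 0.25  0.045] gap 0.0018492955593598698 plane.014 [0.521 0.256]
red [428.479 226.479] 101.5 [266.18  299.968] 77.0 tri [ 0.503 -0.288  0.065] gap 0.0018639142174622153 plane.014 [ 0.509 -0.305]
pan [[247.945 144.903]
 [322.259 141.187]
 [324.594 187.87 ]
 [250.279 191.586]] [array([0.724, 0.123]), array([ 0.729, -0.06 ]), array([ 0.611, -0.06 ]), array([0.607, 0.12 ])]
marker [array([0.379, 0.483]), array([0.413, 0.405]), array([0.404, 0.4  ]), array([0.369, 0.478])]
```

View pics/pan.png

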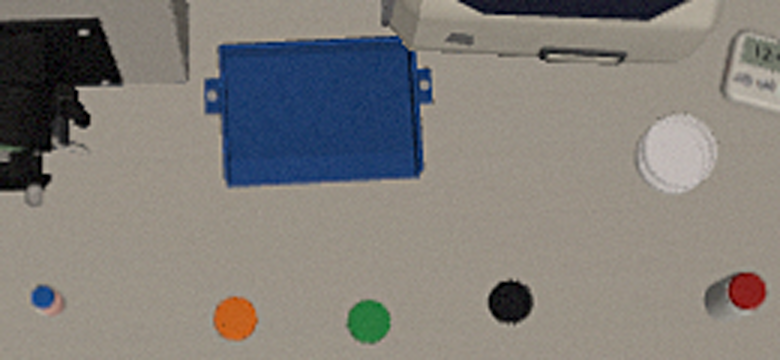

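The crop shows the pan mouth corners at crop (227,186) and (422,177), i.e. full-picture (255.7,192) and (320.7,189). The pan is turned only slightly. The triangulated cap centres lie at z ≈ 5 mm, which fits the stated 7 mm.

My plan is to open the fingers to 22 mm as a two-point cradle and push along tool z. I'll square the tool up and travel first.

Call:
jog_arm --series '[[[0, 0, 0], [0, -7.3, 0], 0.022], [[0, 0, 0], [0, -7.2, 0], 0.022], [[0, 0, 0], [0, -7.2, 0], 0.022], [[0.054, 0, 0.02], [0, 0, 0], 0.022], [[0.054, 0, 0.02], [0, 0, 0], 0.022], [[0.054, 0, 0.02], [0, 0, 0], 0.022], [[0.054, 0, 0.02], [0, 0, 0], 0.022], [[0.054, 0, 0.02], [0, 0, 0], 0.022], [[0.054, 0, 0.02], [0, 0, 0], 0.022], [[0.054, 0, 0.02], [0, 0, 0], 0.022]]'

```text
time_s: 1.35
tcp_pos: [0.3711, 0.2008, 0.2225]
ee_rot: [[0.0, -0.0, 1.0], [-1.0, -0.0, 0.0], [0.0, -1.0, -0.0]]
wrist_force: [1.1, 0.9, -0.0]
gripper_width: 0.25
```

```bash
cat > plan.py <<'E'
from h import *
np.set_printoptions(precision=4,suppress=True)
f=[plane('top',q,0.002) for q in((255.7,192),(320.7,189))]
b=[plane('top',q,0.025) for q in((253.3,144.7),(316,142.7))]
L,R=f; w=np.linalg.norm((L-R)[:2]); m=(L+R)/2; yaw=np.arctan2(-(L-R)[0],(L-R)[1])
print('mouth',m,'width',w,'yaw',np.degrees(yaw)); print('back',b,'depth',(b[0]+b[1])[:2]/2-m[:2])
s=sense(); print(s['time_s'],s['tcp_pos'],s['ee_rot'].round(3).tolist(),s['joints'],s['gripper_width'])
E
python3 plan.py
```

```text
mouth [0.6091 0.028  0.002 ] width 0.15809284317735986 yaw 1.0909989680844154
back [array([0.72  , 0.1096, 0.025 ]), array([ 0.7208, -0.0426,  0.025 ])] depth [0.1114 0.0055]
1.35 [0.3711 0.2008 0.2225] [[0.0, -0.0, 1.0], [-1.0, -0.0, 0.0], [0.0, -1.0, -0.0]] [ 50.6615   1.7465 -25.9901  -0.0036 -62.2664  39.3675] 0.24966456571171783
```

The mouth is at (0.609, 0.028), its width measures 158 mm (stated 156) and its depth 111 mm (stated 110), with a yaw of about 1–2°. Next I go down behind green.

Call:
jog_arm --series '[[[0.05, 0, 0.018], [0, 0, 0], 0.022], [[0.05, 0, 0.019], [0, 0, 0], 0.022], [[0.05, 0, 0.019], [0, 0, 0], 0.022], [[0.053, 0, 0.019], [0, 0, 0], 0.022], [[0, 0, 0], [0, 0, 0], 0.022], [[0, 0.05, 0], [0, 0, 0], 0.022], [[0, 0.05, 0], [0, 0, 0], 0.022], [[0, 0.05, 0], [0, 0, 0], 0.022], [[0, 0.035, 0], [0, 0, 0], 0.022], [[0, 0, 0], [0, 0, 0], 0.022]]'

```text
time_s: 2.6
tcp_pos: [0.4438, -0.0004, 0.0355]
ee_rot: [[0.001, -0.007, 1.0], [-1.0, -0.002, 0.001], [0.002, -1.0, -0.007]]
wrist_force: [0.3, -0.1, 0.8]
gripper_width: 0.254
```

```bash
python3 - <<'E'
from h import *
s=sense();print(s['tcp_pos'],s['gripper_width'])
a=capture('wrist');b=capture('side');cv2.imwrite('pics/w1.png',np.hstack([a[:,:400],b[100:,160:].repeat(1,0) if 0 else cv2.resize(b[150:290,220:380],(480,420))])[:,:,::-1][:,:800])
E
```

```text
[ 4.43765092e-01 -4.07694859e-04  3.54947276e-02] 0.25358676846754336
```

View pics/w1.png

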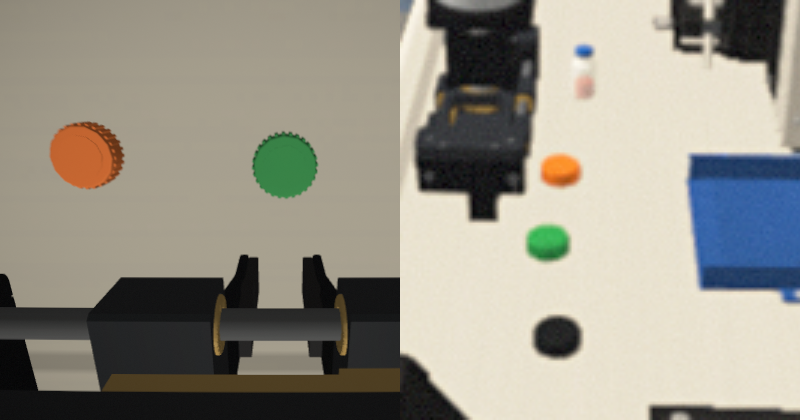

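In the wrist view the finger gap is centred at column 281 and green at (285,165), so they line up. Orange is clear to the left. I'll lower and start pushing.

Call:
jog_arm --series '[[[0, 0.015, 0], [0, 0, 0], 0.022], [[0, 0.0135, 0], [0, 0, 0], 0.022], [[0, 0, 0], [0, 0, 0], 0.022], [[0, 0, 0.01], [0, 0, 0], 0.022], [[0, 0, 0.01], [0, 0, 0], 0.022], [[0, 0, 0.01], [0, 0, 0], 0.022], [[-0.002, 0, 0.012], [0, 0, 0], 0.022], [[-0.002, 0, 0.012], [0, 0, 0], 0.022], [[-0.002, 0, 0.012], [0, 0, 0], 0.022], [[-0.002, 0, 0.012], [0, 0, 0], 0.022]]'

```text
time_s: 3.95
tcp_pos: [0.5249, 0.0078, 0.0089]
ee_rot: [[-0.0, -0.0, 1.0], [-1.0, -0.0, -0.0], [0.0, -1.0, -0.0]]
wrist_force: [-0.2, 0.5, -0.1]
gripper_width: 0.252
```

Call:
jog_arm --series '[[[-0.003, 0, 0.012], [0, 0, 0], 0.022], [[-0.003, 0, 0.012], [0, 0, 0], 0.022], [[-0.003, 0, 0.012], [0, 0, 0], 0.022], [[-0.003, 0, 0.012], [0, 0, 0], 0.022], [[-0.003, 0, 0.012], [0, 0, 0], 0.022], [[-0.002, 0, 0.012], [0, 0, 0], 0.022], [[-0.002, 0, 0.012], [0, 0, 0], 0.022], [[0, 0, 0.012], [0, 0, 0], 0.022], [[0, 0, 0.012], [0, 0, 0], 0.022], [[0, 0, 0.01], [0, 0, 0], 0.022]]'

```text
time_s: 5.2
tcp_pos: [0.6429, 0.0266, 0.009]
ee_rot: [[-0.0, 0.0, 1.0], [-1.0, 0.0, -0.0], [-0.0, -1.0, 0.0]]
wrist_force: [0.1, -0.0, -0.6]
gripper_width: 0.25
```

```bash
python3 - <<'E'
from h import *
np.set_printoptions(precision=4,suppress=True)
s=sense();print(s['tcp_pos'],s['wrist_force'])
b=capture('side');a,A,_=blob(b,'green',(258,190,400,260));print(a,A,plane('side',a,.009))
E
```

```text
[0.6429 0.0266 0.009 ] [ 0.0676 -0.0489 -0.5905]
[340.4427 224.9573] 97.5 [0.6655 0.0231 0.009 ]
```

Green is at (0.665, 0.023), well inside the pan. Now I retreat, lift and go to black.

Call:
jog_arm --series '[[[0, 0, -0.025], [0, 0, 0], 0.022], [[0, -0.05, 0], [0, 0, 0], 0.022], [[0.045, 0, -0.036], [0, 0, 0], 0.022], [[0.045, 0, -0.036], [0, 0, 0], 0.022], [[0.045, 0, -0.036], [0, 0, 0], 0.022], [[0.045, 0, -0.036], [0, 0, 0], 0.022], [[0, 0, 0], [0, -10, 0], 0.022], [[0, 0, 0], [0, -10, 0], 0.022], [[0, 0, 0], [0, -10, 0], 0.022], [[0, 0, 0], [0, -10, 0], 0.022]]'

```text
time_s: 6.5
tcp_pos: [0.4731, -0.1535, 0.0593]
ee_rot: [[0.647, 0.0, 0.763], [-0.763, 0.0, 0.647], [0.0, -1.0, 0.0]]
wrist_force: [-0.5, 0.7, 0.3]
gripper_width: 0.249
```

Call:
jog_arm --series '[[[0, 0, 0], [0, -10, 0], 0.022], [[0, 0, 0], [0, 0, 0], 0.022]]'

```text
time_s: 6.75
tcp_pos: [0.4731, -0.1533, 0.0592]
ee_rot: [[0.765, 0.0, 0.644], [-0.644, 0.0, 0.765], [0.0, -1.0, 0.0]]
wrist_force: [0.5, 0.6, -0.1]
gripper_width: 0.253
```

```bash
cat > t.py <<'E'
from h import *
import sys
np.set_printoptions(precision=4,suppress=True)
s=sense();R=s['ee_rot'];t=s['tcp_pos'];print(s['time_s'],t,s['joints'][5])
def tl(x,y,z): return (R.T@(np.array([x,y,z])-t)).round(4)
for a in sys.argv[1:]: print(a,tl(*map(float,a.split(','))))
E
python3 t.py 0.4745,-0.1535,0.009 0.4925,-0.132,0.009 0.5505,-0.0253,0.009
```

```text
6.75 [ 0.4731 -0.1533  0.0592] 139.09724691633977
0.4745,-0.1535,0.009 [0.0012 0.0502 0.0008]
0.4925,-0.132,0.009 [0.0011 0.0502 0.0288]
0.5505,-0.0253,0.009 [-0.0233  0.0502  0.1478]
```

Call:
jog_arm --series '[[[0.001, 0.03, 0], [0, 0, 0], 0.022], [[0, 0.02, 0], [0, 0, 0], 0.022], [[0, 0, 0], [0, 0, 0], 0.022], [[0, 0, 0.01], [0, 0, 0], 0.022], [[0, 0, 0.01], [0, 0, 0], 0.022], [[0, 0, 0.01], [0, 0, 0], 0.022], [[-0.002, 0, 0.012], [0, 0, 0], 0.022], [[-0.002, 0, 0.012], [0, 0, 0], 0.022], [[-0.003, 0, 0.012], [0, 0, 0], 0.022], [[-0.003, 0, 0.012], [0, 0, 0], 0.022]]'

```text
time_s: 8.0
tcp_pos: [0.5166, -0.087, 0.009]
ee_rot: [[0.766, -0.0, 0.643], [-0.643, -0.0, 0.766], [-0.0, -1.0, -0.0]]
wrist_force: [0.7, -0.4, 0.5]
gripper_width: 0.255
```

Call:
jog_arm --series '[[[-0.002, 0, 0.012], [0, 0, 0], 0.022], [[-0.002, 0, 0.012], [0, 0, 0], 0.022], [[-0.002, 0, 0.012], [0, 0, 0], 0.022], [[-0.002, 0, 0.012], [0, 0, 0], 0.022], [[-0.002, 0, 0.012], [0, 0, 0], 0.022], [[-0.002, 0, 0.01], [0, 0, 0], 0.022], [[0, 0, 0], [0, 0, 0], 0.022]]'

```text
time_s: 8.88
tcp_pos: [0.5526, -0.0258, 0.009]
ee_rot: [[0.767, 0.0, 0.642], [-0.642, 0.0, 0.767], [0.0, -1.0, 0.0]]
wrist_force: [0.2, -0.4, 0.4]
gripper_width: 0.253
```

```bash
python3 - <<'E'
from h import *
np.set_printoptions(precision=4,suppress=True)
s=sense();t=s['tcp_pos'];print(t,'expected cap',t+.0226*s['ee_rot'][:,2])
for c in('side','top','wrist'): cv2.imwrite(f'pics/b_{c}.png',capture(c)[:,:,::-1])
a,b=[cv2.imread(f'pics/b_{c}.png') for c in('side','top')]
cv2.imwrite('pics/b.png',np.hstack([cv2.resize(a[170:300,220:390],None,fx=2.3,fy=2.3),cv2.resize(b[130:260,240:410],None,fx=2.3,fy=2.3)]))
E
```

```text
[ 0.5526 -0.0258  0.009 ] expected cap [ 0.5671 -0.0085  0.009 ]
```

View pics/b.png

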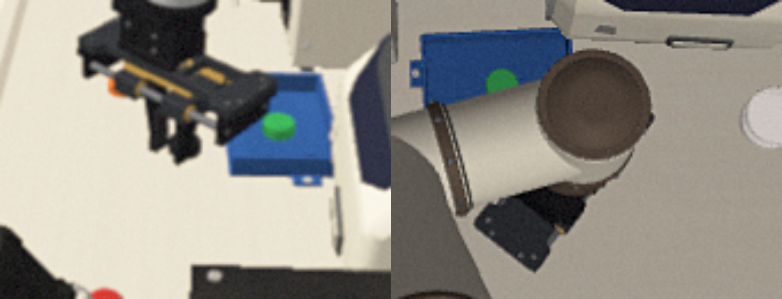

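Green lies in the pan and black is hidden behind the fingers. I'll back off and square up low, then check black's place.

Call:
jog_arm --series '[[[0, 0, -0.03], [0, 0, 0], 0.022], [[0, 0, -0.04], [0, 0, 0], 0.022], [[0, 0, 0], [0, 10, 0], 0.022], [[0, 0, 0], [0, 10, 0], 0.022], [[0, 0, 0], [0, 10, 0], 0.022], [[0, 0, 0], [0, 10, 0], 0.022], [[0, 0, 0], [0, 10, 0], 0.022], [[-0.035, 0, 0], [0, 0, 0], 0.022], [[-0.034, 0, 0], [0, 0, 0], 0.022], [[0, 0, 0], [0, 0, 0], 0.022]]'

```text
time_s: 10.28
tcp_pos: [0.5073, -0.0098, 0.0093]
ee_rot: [[0.002, 0.001, 1.0], [-1.0, 0.0, 0.002], [-0.0, -1.0, 0.001]]
wrist_force: [-0.9, 0.5, -0.5]
gripper_width: 0.252
```

```bash
python3 t.py; python3 - <<'E'
from h import *
c=camera_info('wrist');im=capture('wrist');cv2.imwrite('pics/w3.png',im[:,:,::-1])
for k in('green',):
    a,A,_=blob(im,k,(0,0,560,250));print(k,a,A,plane(c,a,.012))
h=cv2.cvtColor(im,cv2.COLOR_RGB2GRAY)
cs,_=cv2.findContours(((h<70)[:250]).astype(np.uint8),cv2.RETR_EXTERNAL,cv2.CHAIN_APPROX_SIMPLE)
for q in cs:
    if cv2.contourArea(q)>300:
        (u,v),r=cv2.minEnclosingCircle(q);print(u,v,r,cv2.contourArea(q),plane(c,(u,v),.007))
E
```

```text
10.275 [ 0.5073 -0.0098  0.0093] 72.88901354472492Traceback (most recent call last):
  File "<stdin>", line 4, in <module>
  File "h.py", line 20, in blob
    c=max(cs,key=cv2.contourArea); M=cv2.moments(c); r=cv2.minAreaRect(c)
ValueError: max() iterable argument is empty
```

View pics/w3.png

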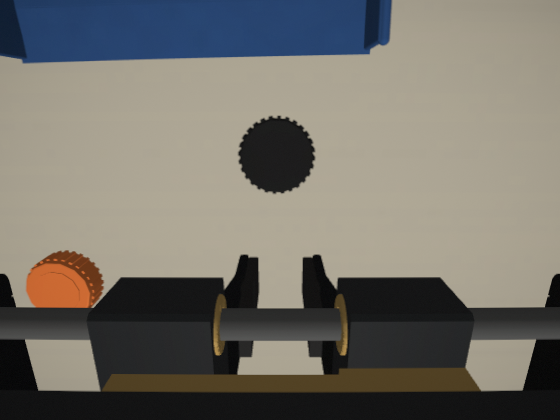

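The wrist view shows black at (277,155), centred ahead of the gap at column 281. The pan's right wall is at about column 368 and orange at (60,288). I'll push straight.

Call:
jog_arm --series '[[[0, 0, 0.011], [0, 0, 0], 0.022], [[0, 0, 0.011], [0, 0, 0], 0.022], [[0, 0, 0.01], [0, 0, 0], 0.022], [[0, 0, 0.012], [0, 0, 0], 0.022], [[0, 0, 0.012], [0, 0, 0], 0.022], [[0, 0, 0.012], [0, 0, 0], 0.022], [[0, 0, 0.012], [0, 0, 0], 0.022], [[0, 0, 0.012], [0, 0, 0], 0.022], [[0, 0, 0.012], [0, 0, 0], 0.022], [[0, 0, 0.01], [0, 0, 0], 0.022]]'

```text
time_s: 11.58
tcp_pos: [0.6219, -0.0111, 0.009]
ee_rot: [[-0.0, 0.0, 1.0], [-1.0, -0.0, -0.0], [0.0, -1.0, 0.0]]
wrist_force: [-0.7, 0.3, 0.4]
gripper_width: 0.255
```

```bash
python3 t.py 0.463,0.130,0.06
```

```text
11.575 [ 0.6219 -0.0111  0.009 ] 76.12985049928938
0.463,0.130,0.06 [-0.1411 -0.051  -0.1589]
```

Call:
jog_arm --series '[[[0, 0, -0.025], [0, 0, 0], 0.022], [[0, -0.05, 0], [0, 0, 0], 0.022], [[-0.035, 0, -0.034], [0, 0, 0], 0.022], [[-0.035, 0, -0.034], [0, 0, 0], 0.022], [[-0.035, 0, -0.035], [0, 0, 0], 0.022], [[-0.034, 0, -0.035], [0, 0, 0], 0.022], [[0, 0, 0], [0, 10, 0], 0.022], [[0, 0, 0], [0, 10, 0], 0.022], [[0, 0, 0], [0, 10, 0], 0.022], [[0, 0, 0], [0, 0, 0], 0.022]]'

```text
time_s: 12.82
tcp_pos: [0.4584, 0.1281, 0.0592]
ee_rot: [[-0.498, 0.0, 0.867], [-0.867, 0.0, -0.498], [-0.0, -1.0, 0.0]]
wrist_force: [0.9, -0.1, -0.0]
gripper_width: 0.256
```

```bash
python3 t.py 0.459,0.127,0.009 0.4804,0.1143,0.009 0.5404,0.0753,0.009; python3 - <<'E'
from h import *
b=capture('side');cv2.imwrite('pics/s4.png',cv2.resize(b[150:300,220:400,::-1],None,fx=3,fy=3))
E
```

```text
12.825 [0.4584 0.1281 0.0592] 24.884111054608933
0.459,0.127,0.009 [0.0007 0.0502 0.0011]
0.4804,0.1143,0.009 [0.0011 0.0502 0.026 ]
0.5404,0.0753,0.009 [0.005  0.0502 0.0974]
```

View pics/s4.png

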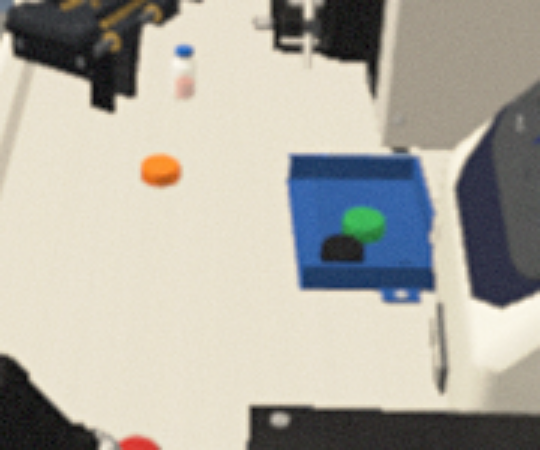

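Green (363,224) and black (342,248) both lie in the pan, with orange at (160,170) and the vial upright. Now I push orange.

Call:
jog_arm --series '[[[0.001, 0.03, 0], [0, 0, 0], 0.022], [[0, 0.02, 0], [0, 0, 0], 0.022], [[0, 0, 0], [0, 0, 0], 0.022], [[0, 0, 0.01], [0, 0, 0], 0.022], [[0, 0, 0.01], [0, 0, 0], 0.022], [[0, 0, 0.01], [0, 0, 0], 0.022], [[0, 0, 0.012], [0, 0, 0], 0.022], [[0.001, 0, 0.012], [0, 0, 0], 0.022], [[0.001, 0, 0.012], [0, 0, 0], 0.022], [[0.001, 0, 0.012], [0, 0, 0], 0.022]]'

```text
time_s: 14.12
tcp_pos: [0.5243, 0.0849, 0.009]
ee_rot: [[-0.5, -0.0, 0.866], [-0.866, -0.0, -0.5], [0.0, -1.0, -0.0]]
wrist_force: [-0.0, 0.2, -0.4]
gripper_width: 0.254
```

Call:
jog_arm --series '[[[0.001, 0, 0.012], [0, 0, 0], 0.022], [[0, 0, 0.01], [0, 0, 0], 0.022], [[0, 0, 0], [0, 0, 0], 0.022], [[0, 0, -0.03], [0, 0, 0], 0.022], [[0, 0, -0.03], [0, 0, 0], 0.022], [[0, 0, 0], [0, 10, 0], 0.022]]'

```text
time_s: 14.88
tcp_pos: [0.4881, 0.104, 0.0091]
ee_rot: [[-0.645, -0.002, 0.764], [-0.764, -0.001, -0.645], [0.002, -1.0, -0.001]]
wrist_force: [0.1, 0.3, 0.3]
gripper_width: 0.25
```

I turned the last row the wrong way (harmless, since it was clear of the cap). I'll square up now.

Call:
jog_arm --series '[[[0, 0, 0], [0, -10, 0], 0.022], [[0, 0, 0], [0, -10, 0], 0.022], [[0, 0, 0], [0, -10, 0], 0.022], [[0, 0, 0], [0, -10, 0], 0.022], [[0.041, 0, 0], [0, 0, 0], 0.022], [[0, 0, 0], [0, 0, 0], 0.022]]'

```text
time_s: 15.62
tcp_pos: [0.4891, 0.061, 0.0089]
ee_rot: [[-0.003, -0.002, 1.0], [-1.0, -0.001, -0.003], [0.001, -1.0, -0.002]]
wrist_force: [-0.1, 0.5, -0.6]
gripper_width: 0.253
```

```bash
python3 t.py 0.61,0.064,0.009; python3 - <<'E'
from h import *
c=camera_info('wrist');im=capture('wrist');cv2.imwrite('pics/w5.png',im[:,:,::-1])
a,A,_=blob(im,'orange',(0,0,560,255));print(a,A,plane(c,a,.012))
E
```

```text
15.625 [0.4891 0.061  0.0089] 63.85576403603931
0.61,0.064,0.009 [-0.0033 -0.0003  0.1209]
[277.89621841 122.81829921] 4517.5 [0.56300322 0.06227482 0.012     ]
```

View pics/w5.png

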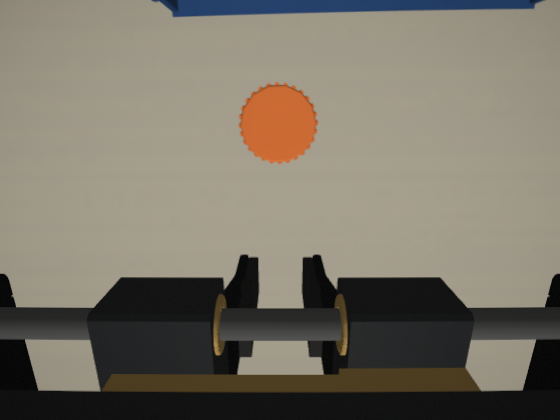

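Orange is at (278,123), i.e. (0.563, 0.062), centred on the gap, and the left wall is at column 175. I'll push straight in.

Call:
jog_arm --series '[[[0, 0, 0.016], [0, 0, 0], 0.022], [[0, 0, 0.014], [0, 0, 0], 0.022], [[0, 0, 0.01], [0, 0, 0], 0.022], [[0, 0, 0.01], [0, 0, 0], 0.022], [[0, 0, 0.012], [0, 0, 0], 0.022], [[0, 0, 0.012], [0, 0, 0], 0.022], [[0, 0, 0.012], [0, 0, 0], 0.022], [[0, 0, 0.012], [0, 0, 0], 0.022], [[0, 0, 0.012], [0, 0, 0], 0.022], [[0, 0, 0.012], [0, 0, 0], 0.022]]'

```text
time_s: 16.92
tcp_pos: [0.613, 0.0625, 0.009]
ee_rot: [[-0.0, -0.0, 1.0], [-1.0, -0.0, -0.0], [0.0, -1.0, -0.0]]
wrist_force: [0.4, 0.1, -0.4]
gripper_width: 0.253
```

Call:
jog_arm --series '[[[0, 0, 0.012], [0, 0, 0], 0.022], [[0, 0, 0], [0, 0, 0], 0.022], [[0, 0, -0.03], [0, 0, 0], 0.022], [[0, -0.05, 0], [0, 0, 0], 0.022], [[0, -0.04, -0.03], [0, 0, 0], 0.022], [[0, -0.04, -0.04], [0, 0, 0], 0.022], [[0, -0.02, -0.05], [0, 0, 0], 0.022], [[-0.05, 0, -0.03], [0, 0, 0], 0.022], [[-0.06, 0, 0], [0, 0, 0], 0.022], [[-0.06, 0, 0], [0, 0, 0], 0.022]]'

```text
time_s: 18.18
tcp_pos: [0.4434, 0.234, 0.1599]
ee_rot: [[0.0, 0.001, 1.0], [-1.0, 0.001, 0.0], [-0.001, -1.0, 0.001]]
wrist_force: [1.5, 0.5, 0.4]
gripper_width: 0.251
```

Call:
jog_arm --series '[[[-0.06, 0, 0], [0, 0, 0], 0.022], [[-0.06, 0, -0.01], [0, 0, 0], 0.022], [[-0.05, 0, -0.03], [0, 0, 0], 0.022], [[-0.05, 0, -0.03], [0, 0, 0], 0.022], [[0, 0, 0], [0, 0, 0], 0.022]]'

```text
time_s: 18.8
tcp_pos: [0.372, 0.4554, 0.1587]
ee_rot: [[0.005, -0.0, 1.0], [-1.0, 0.0, 0.005], [-0.0, -1.0, -0.0]]
wrist_force: [1.0, -0.7, 1.1]
gripper_width: 0.252
```

```bash
python3 t.py; python3 - <<'E'
from h import *
np.set_printoptions(precision=4,suppress=True)
T=capture('top');S=capture('side')
cv2.imwrite('pics/end.png',np.hstack([cv2.resize(T[130:300,90:450],None,fx=1.35,fy=1.35),cv2.resize(S[150:305,240:370],None,fx=1.475,fy=1.475)[:229]])[:,:,::-1])
for k,b in {'orange':(245,140,330,200),'green':(245,140,330,200),'black':(275,155,320,185)}.items():
    a,A,_=blob(T,k,b);p=plane('top',a,.015);print(k,a,A,p,'pan',p[:2]-[.666,.0285])
for k,b in {'blue':(185,220,206,238),'red':(412,215,440,240),'pink':(90,262,160,298)}.items(): print(k,blob(T,k,b)[:2], blob(cv2.imread('pics/top0.png')[:,:,::-1].copy(),k,b)[:2])
E
```

```text
18.8 [0.372  0.4554 0.1587] 23.780746957300767Traceback (most recent call last):
  File "<stdin>", line 4, in <module>
    return _nx.concatenate(arrs, 1, dtype=dtype, casting=casting)
           ~~~~~~~~~~~~~~~^^^^^^^^^^^^^^^^^^^^^^^^^^^^^^^^^^^^^^^
ValueError: all the input array dimensions except for the concatenation axis must match exactly, but along dimension 0, the array at index 0 has size 230 and the array at index 1 has size 229
```

```bash
python3 - <<'E'
from h import *
np.set_printoptions(precision=4,suppress=True)
T=capture('top');S=capture('side')
cv2.imwrite('pics/end.png',np.hstack([cv2.resize(T[130:300,90:450],(486,230)),cv2.resize(S[150:305,240:370],(192,230))])[:,:,::-1])
T0=cv2.imread('pics/top0.png')[:,:,::-1].copy()
def go(f):
    try: print(f())
    except ValueError: print('no blob')
for k,b in {'orange':(245,140,330,200),'green':(245,140,330,200),'black':(275,155,320,185)}.items():
    go(lambda:(k,blob(T,k,b)[:2],plane('top',blob(T,k,b)[0],.015)[:2]-[.666,.0285]))
for k,b in {'blue':(185,220,206,238),'red':(412,215,440,240),'pink':(90,262,160,298)}.items(): go(lambda:(k,blob(T,k,b)[:2],blob(T0,k,b)[:2]))
E
```

```text
('orange', (array([273.0342, 173.8048]), 131.5), array([-0.0175,  0.0353]))
('green', (array([287.677 , 166.6794]), 144.5), array([-0.0007, -0.0007]))
('black', (array([303.4094, 174.3766]), 142.5), array([-0.021, -0.038]))
('blue', (array([193.9074, 228.4444]), 27.0), (array([193.9074, 228.4444]), 27.0))
('red', (array([428.5, 226.5]), 101.0), (array([428.4795, 226.4795]), 101.5))
('pink', (array([125.2557, 280.7759]), 58.0), (array([116.2778, 284.9841]), 126.0))
```

View pics/end.png

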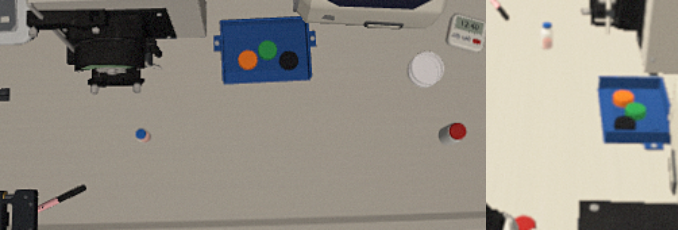

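The final view shows all three caps inside the pan: orange (248,60), green (268,49) and black (289,60) in the crop. The vial and bottle haven't moved, and the marker is only half hidden by the raised gripper. I'm handing the job in.

```bash
python3 -c "
from station import *
finish_job()"
```

```text
the job is handed in; nothing more can be done
```

All three caps are in the catch pan, and I handed the job in at about 19 s of the 72 s allowed. I slid each cap along the worktop with the fingers set 22 mm apart as a cradle, at about 0.1 m/s. Black and orange each took two legs, so that they cleared the pan's side walls.

**Caps:** the last top picture puts them at these places in the pan's frame (to within a few mm):

| Cap | x (mm) | y (mm) |
|---|---|---|
| orange | -18 | +35 |
| green | -1 | -1 |
| black | -21 | -38 |

All are well past the x = -40 mm line and between the walls, and the side view agrees.

**Other things:** the vial and bottle sit at the same pixels as at the start. The pink marker could only be half checked. The raised gripper covered one end of it, so its colour blob differs from the start picture. The part in view looked undisturbed, and no sweep went near it.

**Arm:** the gripper was empty and about 160 mm above the worktop at hand-in. I turned it 10° the wrong way once, clear of everything, and corrected it.

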